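# Balance the centrifuge rotor and put its lid on

## Task

Balance the part-loaded centrifuge: load the three loose tubes from the grey block into the rotor, each fully down in the pocket straight across the axis from its twin (the tube of the same length and cap that already stands in the rotor), leaving those three samples in their pockets. Then set the rotor's lid on the centre pin, level and fully home, and let go. Leave the beaker and the dropper bottle standing where they are.

Things in the scene. Friction and masses are not known exactly. Their poses are not given: they have to be found in the camera images.
- rotor: Dark round rotor, 164 mm across; origin on its upright axis at its underside, 60 mm above the table; turns stiffly if pushed. 8 even pockets, centres 62 mm from the axis (one on its +x axis), 19.5 mm bore, floor at 12 mm, mouth (deck) at 60 mm above the origin. 24 mm centre post up to 96 mm, then a 12 mm pin, straight to 106 mm, conical tip to 117 mm. Three pockets are filled, five empty.
- sample_wide: Conical tube already in the rotor, 88 mm long, wide ribbed white screw cap, flat, 28 mm across, 15 mm high; body 17 mm thick. Twin of balance_wide. Origin at its tip, z up to the cap, whose top is 40 mm above the rotor's deck.
- balance_wide: Loose conical tube to load, 88 mm long, wide ribbed white screw cap, flat, 28 mm across, 15 mm high; body 17 mm thick, tapering over 18 mm to a 7 mm tip; 20 g. Twin of sample_wide. Origin at its tip, z up to the cap. Starts in a fixed grey block (186 x 48 mm, top at 52 mm, tips at 8 mm above the table) with four holes 44 mm apart in a row, three filled.
- sample_tall: Conical tube already in the rotor, 98 mm long, slim domed white cap no wider than the tube, 18 mm high; body 17 mm thick. Twin of balance_tall. Origin at its tip, z up to the cap, whose top is 50 mm above the rotor's deck.
- balance_tall: Loose conical tube to load, 98 mm long, slim domed white cap no wider than the tube, 18 mm high; body 17 mm thick, tapering over 18 mm to a 7 mm tip; 20 g. Twin of sample_tall. Origin at its tip, z up to the cap. Starts in a fixed grey block (186 x 48 mm, top at 52 mm, tips at 8 mm above the table) with four holes 44 mm apart in a row, three filled.
- sample_short: Conical tube already in the rotor, 78 mm long, flat white cap 21 mm across, 9 mm high; body 17 mm thick. Twin of balance_short. Origin at its tip, z up to the cap, whose top is 30 mm above the rotor's deck.
- balance_short: Loose conical tube to load, 78 mm long, flat white cap 21 mm across, 9 mm high; body 17 mm thick, tapering over 18 mm to a 7 mm tip; 20 g. Twin of sample_short. Origin at its tip, z up to the cap. Starts in a fixed grey block (186 x 48 mm, top at 52 mm, tips at 8 mm above the table) with four holes 44 mm apart in a row, three filled.
- lid: The rotor's lid, bare metal disc 160 mm across with a black edge, about 160 g. Origin at the centre of its underside, z up: hub 44 mm across from 0 to 22 mm, with a 16 mm bore open below, 22 mm deep; disc 22 to 28 mm (31 mm at the knob); black round knob 27 mm across on top, up to 56 mm. Home, the hub stands on the rotor's post over the pin: origin 96 mm above the rotor's.
- beaker: A bystander: empty 50 ml glass beaker, 52 mm across, 67 mm high, loose on the table; origin at the centre of its underside. (Behind the work, fixed: a wall at x = 0.60 m, and a monitor screen whose face stands at x = 0.545 m from y = -0.51 to 0.02 m, 0.05 to 0.375 m high.)
- dropper: A bystander: amber dropper bottle with a white bulb, 36 mm across, 101 mm high, loose on the table; origin at the centre of its underside.

How it is judged:
On the way:
1. each loose tube stands fully down in the pocket opposite its twin (z of balance_wide in the frame of rotor between 0.008 and 0.017 m and horizontal distance between balance_wide and rotor between 0.058 and 0.066 m and angle between each of balance_wide, sample_wide, balance_tall, sample_tall, balance_short, sample_short's own z axis and vertical below 0.14 rad and z of sample_wide in the frame of rotor between 0.008 and 0.017 m and horizontal distance between sample_wide and rotor between 0.058 and 0.066 m and horizontal distance between balance_wide and sample_wide above 0.1195 m and z of balance_tall in the frame of rotor between 0.008 and 0.017 m and horizontal distance between balance_tall and rotor between 0.058 and 0.066 m and z of sample_tall in the frame of rotor between 0.008 and 0.017 m and horizontal distance between sample_tall and rotor between 0.058 and 0.066 m and horizontal distance between balance_tall and sample_tall above 0.1195 m and z of balance_short in the frame of rotor between 0.008 and 0.017 m and horizontal distance between balance_short and rotor between 0.058 and 0.066 m and z of sample_short in the frame of rotor between 0.008 and 0.017 m and horizontal distance between sample_short and rotor between 0.058 and 0.066 m and horizontal distance between balance_short and sample_short above 0.1195 m), for 0.2 s.
At the end, for the whole second after the job is handed in: Each loaded tube and its twin stand in opposite pockets (tips within 5 mm of the floor and 4 mm of the pocket circle, over 119.5 mm apart, leaning under 8 degrees); the lid is over the pin (within 5 mm, seat height within 4 mm, level within 3.4 degrees); all at rest (all of step 1 and horizontal distance between lid and rotor below 0.005 m and z of lid in the frame of rotor between 0.092 and 0.1 m and angle between lid's own z axis and vertical below 0.06 rad and linear speed of each of lid, balance_wide, balance_tall, balance_short below 0.02 m/s); the robot touches nothing.
It fails at once if a tube that already stood in the rotor is pulled out of its pocket (z of any of sample_wide, sample_tall, sample_short in the frame of rotor above 0.035 m).
It fails at once if the beaker or the dropper bottle is knocked over or shoved more than 40 mm (angle between any of beaker, dropper's own z axis and vertical above 0.5 rad or distance of any of beaker, dropper from where it was at the start of the episode above 0.04 m).
It also fails if it takes over 125 s, if anything falls off the work surface, if the arm or the gripper's body presses on something with over 40 N, if the wrist force passes 120 N, or if a joint passes its speed limit or range.

## Robot

A 7-joint arm with a two-finger parallel gripper is mounted at the origin on the work surface; the furniture and walls round the work are solid. World frame = base frame: x ahead of the robot, y to its left, z up, the work surface at z = 0. Lengths are in m, angles in rad, forces in N, time in s.
With the tool pointing down it reaches from about 0.425 to 0.875 m from the base axis. Payload 4.7 kg.
Tool frame: the origin (TCP) lies at the very end of the fingers, on their centre line; the grasp point (between the pads) lies 19 mm behind it; z points along the fingers, y is the line along which they close (so a half turn about z gives the same grasp; the last joint's range is limited). The gripper opens to 87 mm and grips with 3 to 60 N. Pads are 19 mm wide; open, the fingers measure 117 mm over their backs; the gripper's body (75 mm by 190 mm) begins 51 mm behind the grasp point.
Start: joints at [-1.187, 0.321, -0.07, 1.45, 0.023, 1.371, -0.057], TCP at [0.235, 0.606, 0.223] pointing down, gripper open.
Joint ranges: [-2.86, 2.86], [-0.3, 2.09], [-1.38, 1.24], [0.06, 2.45], [-1.56, 4.7], [0.09, 2.05], [-2.69, 2.69]. Speed limits (rad/s): [2.57, 2.57, 3.14, 3.14, 3.14, 3.14, 3.14].

## Interface

Orientations are given as a rotation vector (axis times angle).
In Python, from bench import ctrl, get_image, job gives the robot as it stands.
- The arm moves only by the shell command python3 -m crank 'ROWS' [FORCE]. ROWS is JSON, a list that holds one entry, the list of rows, each a list of 5 numbers: the shift along the tool's x, y, z in mm, then the turn about the tool's z in rad, then the closure, from -1 (fully open) to 1 (shut), so that 0 is half open. A call has 1 to 10 rows; each row shifts and turns the commanded pose from where the row before left it, along the tool's axes as they then stand; what a row does not reach is not made up. A row lasts 1/12 s, in which the tool goes at most 41.7 mm and 7.16 degrees, less where a joint would pass 70% of its speed; a pose out of reach is approached as far as the arm can. A call with a gripper value outside its range is refused whole. The fingers move at their own pace and stop on an object; FORCE is the grip in N (left out, the last holds). Time passes only in rows, so rows that do not move let the fingers close. It gives the time, the measured TCP pose, the force, the opening and the grip force at its end, in the units of the state.
- ctrl.get_state(): the state, without advancing time (a new reading comes with each control period).
- get_image(name): name is "scene" or "top" or "wrist"; returns a dict with "pixels" (384x512x3 uint8, red, green, blue), "fx", "fy", "cx", "cy" (pixels), "k1" (the pictures are not rectified: a ray, as slopes to the right and down, at radius r is drawn at 1 + k1 r^2 times it, then the intrinsics apply), "T" (4x4, takes a point from camera to world coordinates); the wrist camera has in their place "T_tool_cam" (4x4, takes a point from camera to tool coordinates, whose origin is the TCP and whose axes are the flange's). Camera axes: x right, y down, z forward; pixel columns grow to the right and rows downward; lengths in m; the calibration is good to about 2 mm. A picture is of the moment at which its call begins: read the wrist's pose just before it. There is no depth.
- job.close_job(): hands the job in; it is judged then, once.
The state is a dict: "time": time; "joint_positions": joint angles; "qd": joint speeds; "joint_torque": joint torques, N m; "position": TCP position; "tool_rot": TCP orientation; "ft_force": force on the tool from outside, world axes, zero at the start; "torque": the same for the moment, N m; "grip_width": opening from 0.0 (shut) to 1.0 (fully open); "grip_force": force on a finger pad.
Only numpy, scipy, OpenCV 4.12 (cv2) and the standard library are available. Lean on these libraries where they do the work, as an engineer would, in place of code of your own. Each camera call takes 0.05 s, during which the arm holds its last target. There are 200 camera calls.

## Working session

There is one attempt and no reset: what is moved stays moved. The work goes in short steps, Python scripts to look and compute and a shell command to move; the robot and the scene stay as the last step left them, time stands still between calls to the robot, and variables do not carry over. Pictures are saved under pics/ and viewed, at most 14 in all, crops included, and the job is handed in when it is done.

```bash
mkdir -p pics; ls
cat > h.py <<'E'
import numpy as np, cv2
from scipy.spatial.transform import Rotation as R
from bench import ctrl,get_image,job
def save(name,fn):
    s=ctrl.get_state(); im=get_image(name)
    cv2.imwrite('pics/'+fn+'.png',im['pixels'][:,:,::-1])
    if name=='wrist':
        T=np.eye(4);T[:3,:3]=R.from_rotvec(s['tool_rot']).as_matrix();T[:3,3]=s['position'];im['T']=T@im['T_tool_cam']
    np.savez('pics/'+fn+'.npz',**{k:im[k] for k in('fx','fy','cx','cy','k1','T')})
    return s,im
def ray(c,u,v):
    d=np.array([(u-c['cx'])/c['fx'],(v-c['cy'])/c['fy']]);x=d.copy()
    for _ in range(20): x=d/(1+c['k1']*(x@x))
    T=c['T'];return T[:3,3],T[:3,:3]@np.array([x[0],x[1],1])
def onz(c,u,v,z):
    o,d=ray(c,u,v);return o+d*(z-o[2])/d[2]
def proj(c,p):
    T=c['T'];q=T[:3,:3].T@(np.array(p)-T[:3,3]);x=q[:2]/q[2];x=x*(1+c['k1']*(x@x))
    return float(x[0]*c['fx']+c['cx']),float(x[1]*c['fy']+c['cy'])
def load(fn): return dict(np.load('pics/'+fn+'.npz'))
E
python3 - <<'E'
from h import *
for n in('scene','top','wrist'):
    s,im=save(n,n+'0');print(n,im['fx'],im['T'].round(3).tolist())
print(s)
a=[cv2.imread(f'pics/{n}0.png') for n in('scene','top','wrist')]
cv2.imwrite('pics/st.png',cv2.resize(cv2.hconcat(a[:2]),(800,300)))
E
```

```text
pics
scene 491.94355957108655 [[-0.859, -0.208, 0.468, -0.176], [-0.512, 0.376, -0.772, 1.005], [-0.015, -0.903, -0.43, 0.61], [0.0, 0.0, 0.0, 1.0]]
top 403.49724896795203 [[-0.02, -0.981, 0.192, 0.18], [-1.0, 0.021, 0.001, 0.026], [-0.005, -0.192, -0.981, 1.351], [0.0, 0.0, 0.0, 1.0]]
wrist 295.7602519083606 [[0.36, 0.903, 0.232, 0.173], [0.933, -0.349, -0.091, 0.63], [-0.001, 0.249, -0.968, 0.383], [0.0, 0.0, 0.0, 1.0]]
{'time': 0.1, 'joint_positions': array([-1.18690892,  0.32178262, -0.07009622,  1.45153168,  0.02261996,
        1.37080831, -0.05691827]), 'qd': array([ 0.00111673, -0.00199003,  0.00032339, -0.00054586, -0.00134367,
       -0.00012047, -0.00016553]), 'joint_torque': array([-3.97558449e-05, -4.92573130e+01, -4.05767849e-01, -3.13399601e+01,
       -6.42217021e-02,  3.95197410e-02,  6.56124575e-05]), 'position': array([0.23478926, 0.60558825, 0.22155977]), 'tool_rot': array([-5.77480308e-01, -3.08784266e+00,  2.71683458e-03]), 'ft_force': array([-0.18615492, -0.0410583 ,  0.43830723]), 'torque': array([-0.0052494 , -0.019458  ,  0.00431795]), 'grip_force': 0.0, 'grip_width': 0.9990237994032467}
```

View pics/scene0.png

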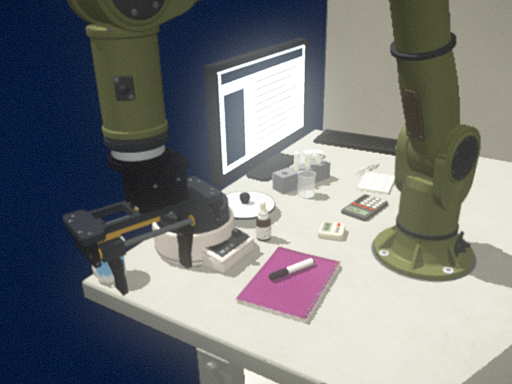

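View pics/top0.png

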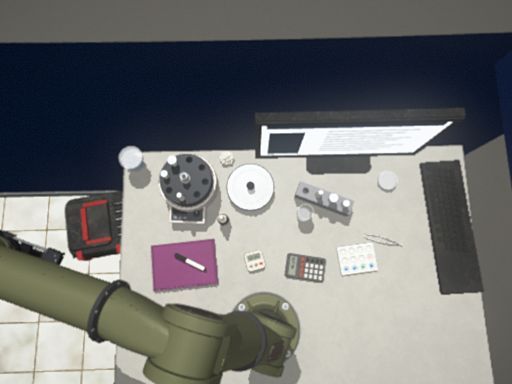

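The scene view shows the arm over the centrifuge. In the top view the rotor is at about (186,180), the lid at (250,187), the block at (324,199), the dropper at (223,219) and the beaker at (305,214). I'll enlarge these.

Run:
```python
from h import *
im=cv2.imread('pics/top0.png')
a=cv2.resize(im[140:230,145:280],(800,533),interpolation=cv2.INTER_CUBIC); cv2.imwrite('pics/c1.png',a)
b=cv2.resize(im[170:230,280:370],(800,533),interpolation=cv2.INTER_CUBIC); cv2.imwrite('pics/c2.png',b)
```

```text
(no output)
```

View pics/c1.png

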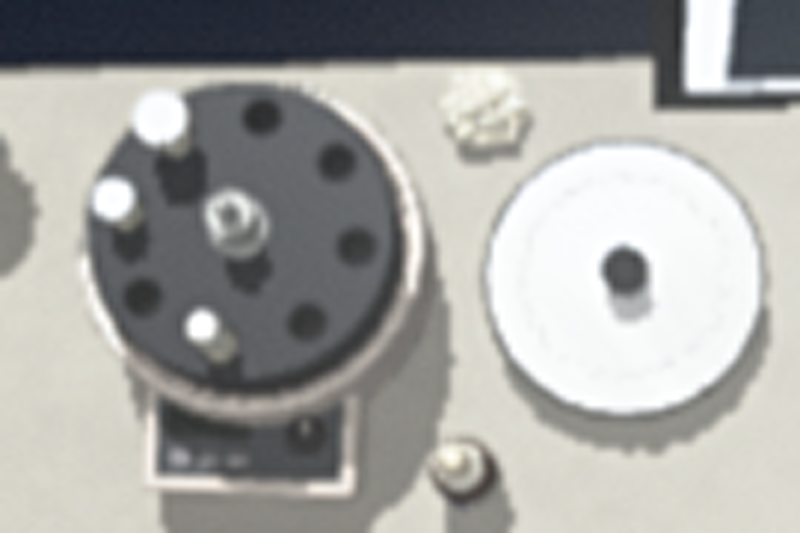

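View pics/c2.png

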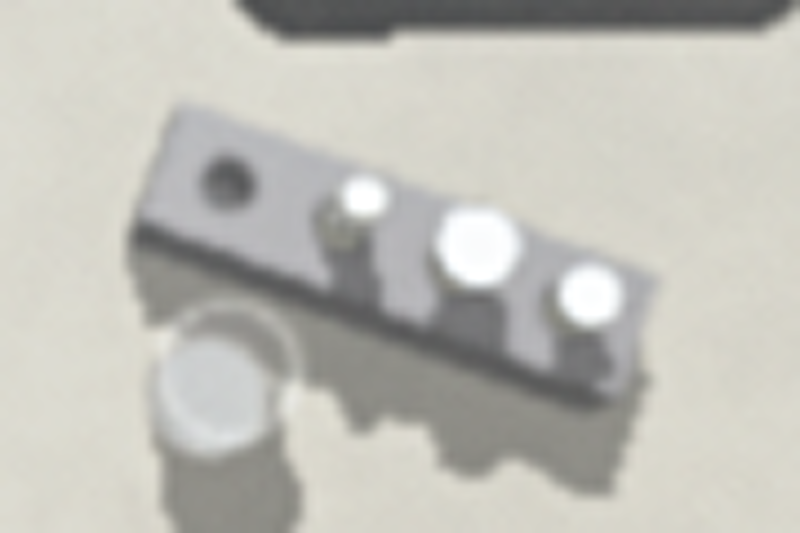

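```bash
cat > m.py <<'E'
from h import *
from scipy.optimize import least_squares
c=load('top0')
A=lambda p,z:onz(c,145-.5+(p[0]+.5)/5.926,140-.5+(p[1]+.5)/5.926,z)
B=lambda p,z:onz(c,280-.5+(p[0]+.5)/8.889,170-.5+(p[1]+.5)/8.889,z)
pk=np.array([A(p,.12)[:2] for p in [(262,117),(337,161),(357,246),(307,322),(142,297)]])
def f(q): return np.concatenate([pk[i]-q[:2]-.062*np.array([np.cos(q[2]-k*np.pi/4),np.sin(q[2]-k*np.pi/4)]) for i,k in enumerate([0,1,2,3,5])])
r=least_squares(f,[pk[:,0].mean(),pk[:,1].mean(),0]);q=r.x
print('rotor',q.round(4),'res',(r.fun*1e3).round(1), 'pin',A((230,213),.177).round(4))
for n,p,h in(('wide',(160,118),.16),('short',(115,200),.15),('tall',(205,327),.17)):
    w=A(p,h)[:2]-q[:2]; print(n,np.hypot(*w).round(4),((q[2]-np.arctan2(w[1],w[0]))/(np.pi/4)).round(2))
for k in range(8): print(k,(q[:2]+.062*np.array([np.cos(q[2]-k*np.pi/4),np.sin(q[2]-k*np.pi/4)])).round(4))
print('lid knob',A((625,269),.056).round(4),'disc',A((624,277),.028).round(4), 'diam',A((765,277),.028)-A((485,277),.028))
print('hole',B((228,183),.052).round(4));
for n,p,h in(('tall',(365,196),.106),('wide',(478,246),.096),('short',(590,295),.086)): print(n,B(p,h).round(4))
print('beaker',B((212,395),.0).round(4),B((238,350),.067).round(4),'dropper',A((455,462),.1).round(4),A((470,475),.05))
E
python3 m.py
```

```text
rotor [ 0.4704  0.2372 -0.1743] res [-0.2 -0.1  0.3 -0.   0.1 -0.4 -0.1  0.2 -0.1  0.3] pin [0.4652 0.2327 0.177 ]
wide 0.0611 -1.0
short 0.0603 -2.02
tall 0.0627 -4.05
0 [0.5314 0.2264]
1 [0.506  0.1864]
2 [0.4596 0.1761]
3 [0.4196 0.2016]
4 [0.4093 0.2479]
5 [0.4348 0.288 ]
6 [0.4811 0.2982]
7 [0.5212 0.2728]
lid knob [0.4581 0.0351 0.056 ] disc [0.4595 0.0359 0.028 ] diam [-0.00338374 -0.15821777  0.        ]
hole [ 0.4378 -0.1453  0.052 ]
tall [ 0.4213 -0.1862  0.106 ]
wide [ 0.4044 -0.2269  0.096 ]
short [ 0.3876 -0.2676  0.086 ]
beaker [ 0.3663 -0.1424  0.    ] [ 0.3732 -0.1442  0.067 ] dropper [0.3467 0.1263 0.1   ] [0.34600144 0.12209738 0.05      ]
```

```bash
cat > to.py <<'E'
import sys
from h import *
# to.py x y z yaw : yaw = world angle of tool y; prints turn, then mm shift in tool axes after that turn
x,y,z,yaw=map(float,sys.argv[1:5]); s=ctrl.get_state()
M=R.from_rotvec(s['tool_rot']).as_matrix(); cur=np.arctan2(M[1,1],M[0,1])
t=(cur-yaw+np.pi)%(2*np.pi)-np.pi
d=(M@R.from_euler('z',t).as_matrix()).T@(np.array([x,y,z])-s['position'])*1e3
print('t %.2f pos %s yaw %.3f w %.1fmm F %s grip %.1f j7 %.2f'%(s['time'],s['position'].round(4),cur,s['grip_width']*87,s['ft_force'].round(1),s['grip_force'],s['joint_positions'][6]))
print('turn %.3f shift %s'%(t,d.round(1)))
E
python3 to.py .46 .25 .27 1.57
```

```text
t 0.15 pos [0.2348 0.6057 0.2217] yaw 1.201 w 86.7mm F [0.2 0.9 0.7] grip 0.0 j7 -0.06
turn -0.369 shift [-225.5 -355.6  -47.9]
```

```bash
python3 -m crank '[[[0,0,-16,-0.123,-1],[0,0,-16,-0.123,-1],[0,0,-16,-0.123,-1],[-20,-31,0,0,-1],[-20,-31,0,0,-1],[-20,-31,0,0,-1],[-20,-31,0,0,-1],[-20,-31,0,0,-1],[-20,-31,0,0,-1],[-20,-31,0,0,-1]]]'; python3 to.py .46 .25 .27 1.57
```

```text
time: 0.98
position: [0.3754, 0.3871, 0.2704]
tool_rot: [-0.001, -3.141, 0.0]
ft_force: [0.6, 0.2, -0.5]
grip_width: 1.002
grip_force: 0.0
t 0.98 pos [0.3754 0.3871 0.2704] yaw 1.570 w 87.1mm F [ 0.6  0.2 -0.5] grip 0.0 j7 0.72
turn 0.000 shift [ -84.7 -137.1    0.4]
```

```bash
python3 -m crank '[[[-21,-34,0,0,-1],[-21,-34,0,0,-1],[-21,-34,0,0,-1],[-21,-34,0,0,-1],[0,0,0,0,-1]]]'; python3 -c "
from h import *; save('wrist','w1')"; python3 -m crank '[[[1,-37,0,0,-1],[1,-37,0,0,-1],[1,-37,0,0,-1],[1,-37,0,0,-1],[1,-37,0,0,-1],[1,-37,0,0,-1],[1,-37,0,0,-1],[2,-37,0,0,-1],[2,-36,0,0,-1],[2,-36,0,0,-1]]]'; python3 to.py .4044 -.2269 .27 -.39
```

```text
time: 1.4
position: [0.4637, 0.2433, 0.2707]
tool_rot: [0.022, 3.139, -0.006]
ft_force: [-0.8, -1.5, 0.9]
grip_width: 0.998
grip_force: 0.0
time: 2.28
position: [0.4451, -0.1155, 0.2706]
tool_rot: [-0.002, 3.141, 0.001]
ft_force: [0.8, 0.1, 0.5]
grip_width: 0.999
grip_force: 0.0
t 2.28 pos [ 0.4451 -0.1155  0.2706] yaw 1.572 w 86.9mm F [0.8 0.1 0.5] grip 0.0 j7 1.70
turn 1.962 shift [-118.5    4.7    0.5]
```

View pics/w1.png

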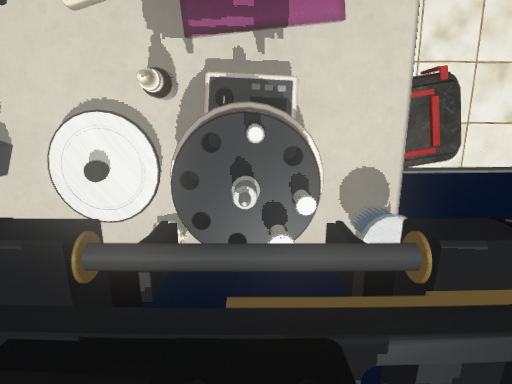

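```bash
python3 -c "
from h import *
c=load('w1')
for u,v in [(211,142),(190,180),(201,220),(293,156)]: print(onz(c,u,v,.12).round(4))
print('pin',onz(c,244,186,.177).round(4),'knob',onz(c,97,171,.056).round(4))"
python3 -m crank '[[[10,-28,0,0,-1],[10,-28,0,0,-1],[10,-28,0,0,-1],[10,-28,0,0,-1],[0,0,0,0.12,-1],[0,0,0,0.12,-1],[0,0,0,0.12,-1],[0,0,0,0.12,-1],[0,0,0,0.12,-1],[0,0,0,0.12,-1]]]';python3 -m crank '[[[0,0,0,0.124,-1],[0,0,0,0.124,-1],[0,0,0,0.124,-1],[0,0,0,0.124,-1],[0,0,0,0.124,-1],[0,0,0,0.124,-1],[0,0,0,0.124,-1],[0,0,0,0.124,-1],[0,0,0,0.124,-1],[0,0,0,0.124,-0.3]]]'; python3 to.py .4044 -.2269 .20 -.39
```

```text
[0.4197 0.2016 0.12  ]
[0.4599 0.177  0.12  ]
[0.5056 0.1863 0.12  ]
[0.4354 0.2875 0.12  ]
pin [0.4544 0.237  0.177 ] knob [0.4592 0.0418 0.056 ]
time: 3.12
position: [0.4058, -0.2258, 0.2704]
tool_rot: [-1.114, -2.937, -0.001]
ft_force: [0.3, -0.6, -0.7]
grip_width: 1.0
grip_force: 0.0
time: 3.95
position: [0.4058, -0.2257, 0.2704]
tool_rot: [-2.613, -1.743, -0.0]
ft_force: [0.3, -0.3, 0.6]
grip_width: 0.976
grip_force: 0.0
t 3.95 pos [ 0.4058 -0.2257  0.2704] yaw -0.394 w 84.9mm F [ 0.3 -0.3  0.6] grip 0.0 j7 -0.01
turn -0.004 shift [-1.7 -0.9 70.4]
```

```bash
python3 -c "
from h import *
s,im=save('wrist','w2'); c=load('w2')
a=cv2.imread('pics/w2.png')
cv2.imwrite('pics/w2c.png',cv2.resize(a[80:280,120:390],(800,593),interpolation=cv2.INTER_CUBIC))
for n,p in (('tall',(.4213,-.1862,.106)),('wide',(.4044,-.2269,.096)),('short',(.3876,-.2676,.086)),('hole',(.4378,-.1453,.052))):
    u,v=proj(c,p);print(n,u,v,'crop',(u-120)*2.963,(v-80)*2.963)"
```

```text
tall 249.54539687763244 144.29528154181884 crop 383.84301094842493 190.50691920840922
wide 249.62656699028057 181.99776561028733 crop 384.08351799220134 302.21937950328135
short 249.7753716082414 215.45012763095755 crop 384.52442607521925 401.33872817052725
hole 249.37418480007435 104.82767312319551 crop 383.3357095626203 73.5643954640283
```

View pics/w2c.png

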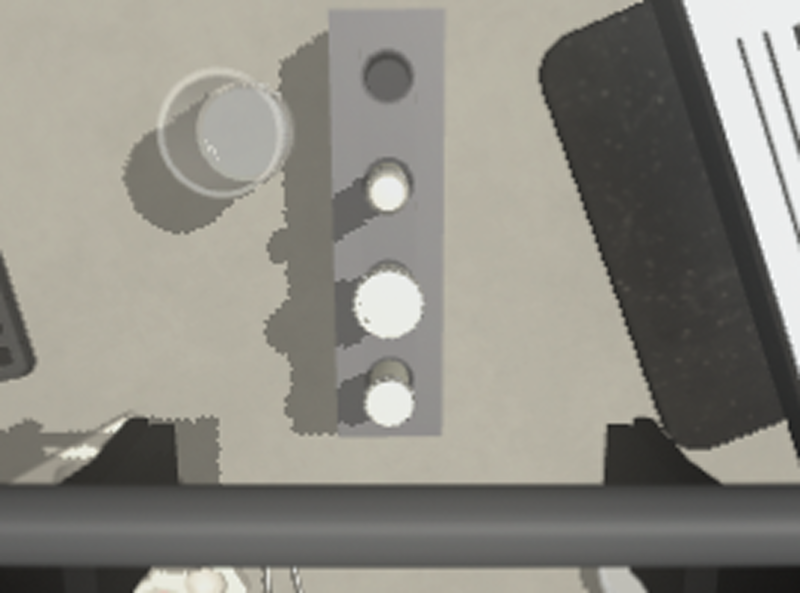

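```bash
python3 -m crank '[[[0,0,33,0,-0.3],[-1,0,34,0,-0.3],[0,0,34,0,-0.3],[0,0,33,0,-0.3],[0,0,33,0,-0.3],[0,0,34,0,-0.3],[0,0,0,0,-0.3],[0,0,0,0,1],[0,0,0,0,1],[0,0,0,0,1]]]' 25; python3 -m crank '[[[0,0,0,0,1],[0,0,0,0,1],[0,0,0,0,1]]]';  python3 to.py .4044 -.2269 .28 -.39
```

```text
time: 4.83
position: [0.4069, -0.2285, 0.0719]
tool_rot: [2.606, 1.749, 0.005]
ft_force: [-0.1, 0.8, -0.6]
grip_width: 0.5
grip_force: 0.0
time: 5.08
position: [0.4058, -0.2282, 0.0707]
tool_rot: [2.608, 1.748, 0.003]
ft_force: [0.4, 0.2, 3.7]
grip_width: 0.303
grip_force: 25.0
t 5.08 pos [ 0.4058 -0.2282  0.0707] yaw -0.390 w 26.4mm F [0.4 0.2 3.7] grip 25.0 j7 0.11
turn 0.000 shift [   0.8   -1.3 -209.3]
```

```bash
python3 -m crank '[[[0,0,-30,0,1],[0,0,-30,0,1],[0,0,-30,-0.12,1],[0,0,-30,-0.12,1],[0,0,-30,-0.12,1],[0,0,-30,-0.12,1],[0,0,-30,-0.12,1],[0,0,-30,-0.12,1],[0,0,-30,-0.12,1],[0,0,0,-0.16,1]]]'; python3 to.py .45 -.0 .34 .611;python3 to.py .4196 .2016 .34 .611
```

```text
time: 5.92
position: [0.407, -0.2292, 0.3459]
tool_rot: [1.488, 2.756, 0.005]
ft_force: [-0.2, -0.1, -0.8]
grip_width: 0.299
grip_force: 25.0
t 5.92 pos [ 0.407  -0.2292  0.3459] yaw 0.581 w 26.0mm F [-0.2 -0.1 -0.8] grip 25.0 j7 0.95
turn -0.030 shift [163.1 166.7   5.8]
t 5.92 pos [ 0.407  -0.2292  0.3459] yaw 0.581 w 26.0mm F [-0.2 -0.1 -0.8] grip 25.0 j7 0.95
turn -0.030 shift [345.6 257.5   5.1]
```

```bash
python3 -m crank '[[[23,24,0,-0.03,1],[23,24,0,0,1],[23,24,0,0,1],[23,24,0,0,1],[23,24,0,0,1],[24,23,0,0,1],[24,23,0,0,1],[30,15,0,0,1],[30,15,0,0,1],[30,15,0,0,1]]]';python3 -m crank '[[[30,15,0,0,1],[31,15,0,0,1],[31,16,0,0,1],[0,0,0,0,1],[0,0,0,0,1]]]'; python3 to.py .4196 .2016 .2 .611; python3 -c "
from h import *
save('wrist','w3')"
```

```text
time: 6.75
position: [0.4351, 0.1013, 0.3399]
tool_rot: [1.459, 2.782, 0.001]
ft_force: [1.9, -0.4, -0.3]
grip_width: 0.298
grip_force: 25.0
time: 7.17
position: [0.4203, 0.2035, 0.3396]
tool_rot: [1.452, 2.786, -0.001]
ft_force: [-0.5, -0.8, -0.4]
grip_width: 0.296
grip_force: 25.0
t 7.17 pos [0.4203 0.2035 0.3396] yaw 0.610 w 25.8mm F [-0.5 -0.8 -0.4] grip 25.0 j7 0.10
turn -0.001 shift [ -1.1  -1.6 139.6]
```

View pics/w3.png

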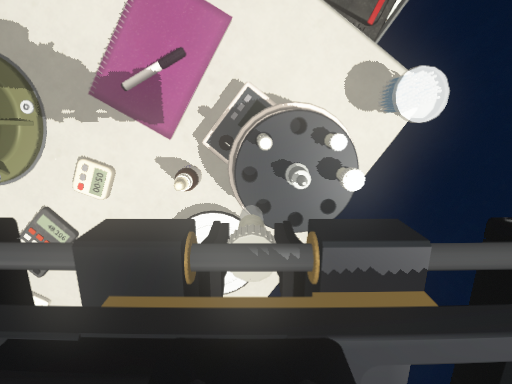

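The tube hangs between the fingers with its tip at about (250,208). The rotor is undisturbed.

```bash
python3 -c "
from h import *
c=load('w3');print(proj(c,(.4203,.2035,.277)),proj(c,(.4203,.2035,.34)),proj(c,(.4196,.2016,.12)))"
```

```text
(249.8706112431079, 207.17108377400876) (249.47005893759172, 238.0495581999548) (249.0478961272247, 173.52426012043958)
```

```bash
python3 -m crank '[[[-1,-2,33,0,1],[0,0,33,0,1],[0,0,33,0,1],[0,0,33,0,1],[0,0,25,0,1],[0,0,10,0,1],[0,0,10,0,1],[0,0,10,0,1],[0,0,10,0,1],[0,0,0,0,1]]]'; python3 to.py .4196 .2016 .135 .611
```

```text
time: 8.05
position: [0.4196, 0.1991, 0.1414]
tool_rot: [-1.459, -2.782, 0.002]
ft_force: [-0.4, -0.1, -0.1]
grip_width: 0.301
grip_force: 25.0
t 8.05 pos [0.4196 0.1991 0.1414] yaw 0.605 w 26.2mm F [-0.4 -0.1 -0.1] grip 25.0 j7 0.10
turn -0.006 shift [2.1 1.4 6.4]
```

Inside the pocket and free; lower the last bit, release with a small opening, and lift.

```bash
python3 -m crank '[[[1,1,4,0,1],[0,0,2,0,1],[0,0,1,0,1],[0,0,0,0,1]]]'; python3 to.py .4196 .2016 .135 .611;  python3 -m crank '[[[0,0,0,0,0.1],[0,0,0,0,0.1],[0,0,0,0,0.1],[0,0,0,0,0.1],[0,0,-20,0,0.1],[0,0,-30,0,0.1],[0,0,-35,0,0.1],[0,0,-38,0,0.1],[0,0,-38,0,0.1],[0,0,-38,0,0.1]]]'; python3 to.py .45 0 .34 -.39;python3 -c "
from h import *
save('wrist','w4')"
```

```text
time: 8.38
position: [0.4203, 0.201, 0.1356]
tool_rot: [1.459, 2.782, -0.0]
ft_force: [-1.9, -1.2, -0.5]
grip_width: 0.303
grip_force: 25.0
t 8.38 pos [0.4203 0.201  0.1356] yaw 0.605 w 26.4mm F [-1.9 -1.2 -0.5] grip 25.0 j7 0.10
turn -0.006 shift [ 0.9 -0.2  0.6]
time: 9.22
position: [0.4201, 0.2011, 0.3367]
tool_rot: [1.458, 2.782, 0.002]
ft_force: [0.2, 0.7, 0.1]
grip_width: 0.452
grip_force: 0.0
t 9.22 pos [0.4201 0.2011 0.3367] yaw 0.605 w 39.4mm F [0.2 0.7 0.1] grip 0.0 j7 0.10
turn 0.995 shift [-174.6  104.1   -3.4]
```

View pics/w4.png

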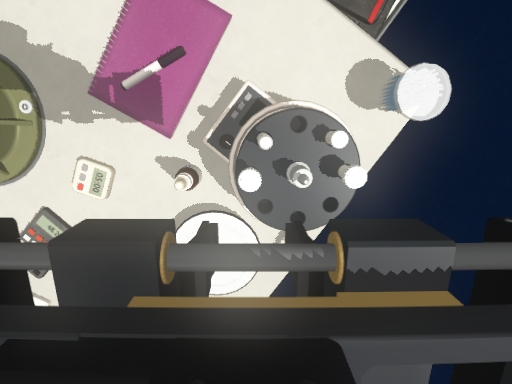

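The wide tube stands in the pocket at (250,180), directly across from its twin at (355,177). Next is the short tube.

```bash
python3 -m crank '[[[-30,-15,0,0,-0.2],[-30,-15,0,0,-0.2],[-30,-15,0,0,-0.2],[-30,-15,0,0,-0.2],[-31,-15,0,0,-0.2],[-31,-15,0,0,-0.2],[-23,-25,0,0,-0.2],[-23,-25,0,0,-0.2],[-23,-25,0,0,-0.2],[-23,-25,0,0,-0.2]]]';python3 -m crank '[[[-23,-25,0,0,-0.2],[-23,-25,0,0,-0.2],[-24,-26,0,0,-0.2],[-24,-26,0,0,-0.2],[0,0,0,0.124,-0.2],[0,0,0,0.124,-0.2],[0,0,0,0.124,-0.2],[0,0,0,0.124,-0.2],[0,0,0,0.124,-0.2],[0,0,0,0.124,-0.2]]]';python3 -m crank '[[[0,0,0,0.124,-0.2],[0,0,0,0.124,-0.2],[0,0,0,0,-0.2]]]'; python3 to.py .3887 -.268 .0625 -.39
```

```text
time: 10.1
position: [0.4194, -0.1339, 0.3346]
tool_rot: [1.458, 2.782, 0.001]
ft_force: [0.7, -1.2, 0.5]
grip_width: 0.599
grip_force: 0.0
time: 10.93
position: [0.3895, -0.2677, 0.3345]
tool_rot: [2.376, 2.054, 0.001]
ft_force: [-0.2, -1.0, 0.1]
grip_width: 0.598
grip_force: 0.0
time: 11.18
position: [0.3895, -0.2677, 0.3345]
tool_rot: [2.61, 1.748, 0.001]
ft_force: [0.2, -0.4, 1.2]
grip_width: 0.597
grip_force: 0.0
t 11.18 pos [ 0.3895 -0.2677  0.3345] yaw -0.390 w 51.9mm F [ 0.2 -0.4  1.2] grip 0.0 j7 0.09
turn -0.000 shift [ -0.6  -0.8 272. ]
```

```bash
python3 -m crank '[[[0,-1,34,0,-0.2],[0,0,34,0,-0.2],[0,0,34,0,-0.2],[0,0,34,0,-0.2],[0,0,34,0,-0.2],[0,0,34,0,-0.2],[0,0,34,0,-0.2],[0,0,33,0,-0.2],[0,0,0,0,-0.2],[0,0,0,0,1]]]' 25; python3 -m crank '[[[0,0,0,0,1],[0,0,0,0,1],[0,0,0,0,1],[0,0,0,0,1],[0,0,0,0,1]]]'; python3 to.py .3887 -.268 .34 -.39
```

```text
time: 12.02
position: [0.3873, -0.2668, 0.0628]
tool_rot: [-2.603, -1.754, 0.004]
ft_force: [0.1, -0.4, 0.8]
grip_width: 0.57
grip_force: 0.0
time: 12.43
position: [0.3892, -0.2675, 0.0646]
tool_rot: [2.606, 1.752, 0.003]
ft_force: [0.5, 0.4, -0.6]
grip_width: 0.232
grip_force: 0.4
t 12.43 pos [ 0.3892 -0.2675  0.0646] yaw -0.387 w 20.2mm F [ 0.5  0.4 -0.6] grip 0.4 j7 0.22
turn 0.003 shift [  -0.5    0.3 -275.4]
```

```bash
python3 -m crank '[[[0,0,0,0,1],[0,0,-30,0,1],[0,0,-31,0,1],[0,0,-31,-0.12,1],[0,0,-31,-0.12,1],[0,0,-31,-0.12,1],[0,0,-31,-0.12,1],[0,0,-31,-0.12,1],[0,0,-31,-0.12,1],[0,0,-31,-0.12,1]]]'; python3 -m crank '[[[0,0,0,-0.12,1],[0,0,0,-0.12,1],[0,0,0,-0.12,1],[0,0,0,-0.12,1],[0,0,0,-0.12,1],[0,0,0,-0.12,1],[0,0,0,-0.12,1],[0,0,0,-0.1,1],[0,0,0,0,1]]]'; python3 to.py .455 -.0 .34 1.396;python3 to.py .4596 .1761 .34 1.396
```

```text
time: 13.27
position: [0.388, -0.2672, 0.3432]
tool_rot: [1.658, 2.668, 0.001]
ft_force: [0.7, 0.9, -0.2]
grip_width: 0.216
grip_force: 25.1
time: 14.02
position: [0.3883, -0.2672, 0.3415]
tool_rot: [0.275, 3.129, 0.001]
ft_force: [0.2, 0.6, -0.6]
grip_width: 0.221
grip_force: 25.2
t 14.02 pos [ 0.3883 -0.2672  0.3415] yaw 1.395 w 19.3mm F [ 0.2  0.6 -0.6] grip 25.2 j7 1.85
turn -0.001 shift [-19.2 274.8   1.6]
t 14.02 pos [ 0.3883 -0.2672  0.3415] yaw 1.395 w 19.3mm F [ 0.2  0.6 -0.6] grip 25.2 j7 1.85
turn -0.001 shift [  6.9 449.    1.7]
```

```bash
python3 -m crank '[[[-3,34,0,0,1],[-3,34,0,0,1],[-3,34,0,0,1],[-2,34,0,0,1],[-2,34,0,0,1],[-2,35,0,0,1],[-2,35,0,0,1],[-2,35,0,0,1],[5,35,0,0,1],[5,35,0,0,1]]]';python3 -m crank '[[[5,35,0,0,1],[5,35,0,0,1],[6,34,0,0,1],[0,0,0,0,1],[0,0,0,0,1]]]'; python3 to.py .4596 .1761 .1286 1.396; python3 -c "
from h import *
s,im=save('wrist','w5');p=s['position'];print(proj(im,p+[0,0,-.0566]))
cv2.imwrite('pics/w5c.png',im['pixels'][100:300,100:400,::-1])"
```

```text
time: 14.85
position: [0.4582, 0.0724, 0.3415]
tool_rot: [-0.284, -3.129, -0.0]
ft_force: [-0.1, 0.5, 0.9]
grip_width: 0.217
grip_force: 25.2
time: 15.27
position: [0.4603, 0.1782, 0.3409]
tool_rot: [-0.275, -3.128, 0.002]
ft_force: [0.1, -0.2, -1.0]
grip_width: 0.216
grip_force: 25.2
t 15.27 pos [0.4603 0.1782 0.3409] yaw 1.395 w 18.8mm F [ 0.1 -0.2 -1. ] grip 25.2 j7 0.97
turn -0.001 shift [ 1.000e-01 -1.900e+00  2.123e+02]
(250.69231181724047, 208.62599628552772)
```

View pics/w5c.png

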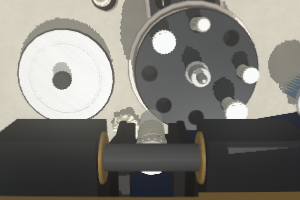

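The tip is at (250,208), where it was predicted, so the tube hangs straight. Lowering it in.

```bash
python3 -m crank '[[[0,-2,33,0,1],[0,0,33,0,1],[0,0,33,0,1],[0,0,33,0,1],[0,0,30,0,1],[0,0,10,0,1],[0,0,10,0,1],[0,0,10,0,1],[0,0,10,0,1],[0,0,6,0,1]]]'; python3 to.py .4596 .1761 .1286 1.396; python3 -m crank '[[[0,0,2,0,1],[0,0,1,0,1],[0,0,0,0,1],[0,0,0,0,1]]]'; python3 to.py .4596 .1761 .1286 1.396
```

```text
time: 16.15
position: [0.461, 0.174, 0.1335]
tool_rot: [0.279, 3.128, 0.001]
ft_force: [-1.8, 1.3, -0.2]
grip_width: 0.219
grip_force: 25.1
t 16.15 pos [0.461  0.174  0.1335] yaw 1.393 w 19.0mm F [-1.8  1.3 -0.2] grip 25.1 j7 0.99
turn -0.003 shift [1.7 1.8 4.9]
time: 16.48
position: [0.4609, 0.174, 0.131]
tool_rot: [0.279, 3.128, 0.0]
ft_force: [-0.6, 0.0, -1.4]
grip_width: 0.218
grip_force: 25.1
t 16.48 pos [0.4609 0.174  0.131 ] yaw 1.393 w 19.0mm F [-0.6  0.  -1.4] grip 25.1 j7 0.99
turn -0.003 shift [1.7 1.8 2.4]
```

Now release, lift, and head back for the tall tube.

```bash
python3 -m crank '[[[1,1,2,0,1],[0,0,0,0,1],[0,0,0,0,0.2],[0,0,0,0,0.2],[0,0,0,0,0.2],[0,0,0,0,0.2],[0,0,-20,0,0.2],[0,0,-35,0,0.2],[0,0,-38,0,0.2],[0,0,-38,0,0.2]]]';python3 -m crank '[[[0,0,-38,0,0.2],[0,0,-38,0,0.2],[0,0,0,0,0.2]]]'; python3 to.py .455 -.0 .34 1.396;python3 to.py .4224 -.1866 .34 1.396; python3 -c "
from h import *
s,im=save('wrist','w6')
cv2.imwrite('pics/w6c.png',im['pixels'][100:300,100:400,::-1])"
```

```text
time: 17.32
position: [0.4593, 0.1748, 0.2608]
tool_rot: [-0.279, -3.128, 0.001]
ft_force: [1.1, 0.4, -0.7]
grip_width: 0.399
grip_force: 0.0
time: 17.57
position: [0.4627, 0.1762, 0.3439]
tool_rot: [0.278, 3.118, 0.011]
ft_force: [0.7, -0.4, 0.9]
grip_width: 0.401
grip_force: 0.0
t 17.57 pos [0.4627 0.1762 0.3439] yaw 1.393 w 34.9mm F [ 0.7 -0.4  0.9] grip 0.0 j7 0.97
turn -0.003 shift [ -23.1 -174.9    2.8]
t 17.57 pos [0.4627 0.1762 0.3439] yaw 1.393 w 34.9mm F [ 0.7 -0.4  0.9] grip 0.0 j7 0.97
turn -0.003 shift [ -23.4 -364.3    1.3]
```

View pics/w6c.png

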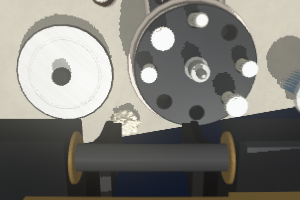

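```bash
python3 -m crank '[[[-5,-35,0,0,0.1],[-5,-35,0,0,0.1],[-5,-35,0,0,0.1],[-4,-35,0,0,0.1],[-4,-35,0,0,0.1],[0,-38,0,0,0.1],[0,-38,0,0,0.1],[0,-38,0,0,0.1],[0,-38,0,0,0.1],[0,-37,0,0,0.1]]]';python3 -m crank '[[[0,0,0,0.12,0.1],[0,0,0,0.12,0.1],[0,0,0,0.12,0.1],[0,0,0,0.12,0.1],[0,0,0,0.12,0.1],[0,0,0,0.12,0.1],[0,0,0,0.12,0.1],[0,0,0,0.12,0.1],[0,0,0,0.12,0.1],[0,0,0,0.12,0.1]]]';python3 -m crank '[[[0,0,0,0.12,0.1],[0,0,0,0.12,0.1],[0,0,0,0.12,0.1],[0,0,0,0.12,0.1],[0,0,0,0.1,0.1],[0,0,0,0,0.1]]]'; python3 to.py .4224 -.1866 .084 -.39
```

```text
time: 18.45
position: [0.4168, -0.189, 0.3346]
tool_rot: [-0.279, -3.128, -0.001]
ft_force: [1.8, -0.8, 0.4]
grip_width: 0.45
grip_force: 0.0
time: 19.28
position: [0.4176, -0.187, 0.3343]
tool_rot: [-2.003, -2.418, 0.001]
ft_force: [-0.2, -0.2, 0.7]
grip_width: 0.452
grip_force: 0.0
time: 19.78
position: [0.4176, -0.1871, 0.3344]
tool_rot: [-2.608, -1.749, 0.002]
ft_force: [-0.5, 0.9, -1.1]
grip_width: 0.454
grip_force: 0.0
t 19.78 pos [ 0.4176 -0.1871  0.3344] yaw -0.390 w 39.5mm F [-0.5  0.9 -1.1] grip 0.0 j7 -0.09
turn 0.000 shift [  2.4   4.6 250.4]
```

```bash
python3 -m crank '[[[2,5,32,0,0.1],[0,0,32,0,0.1],[0,0,32,0,0.1],[0,0,32,0,0.1],[0,0,32,0,0.1],[0,0,32,0,0.1],[0,0,32,0,0.1],[0,0,31,0,0.1],[0,0,0,0,0.1],[0,0,0,0,1]]]' 25; python3 -m crank '[[[0,0,0,0,1],[0,0,0,0,1],[0,0,0,0,1],[0,0,0,0,1],[0,0,0,0,1]]]'; python3 to.py .4224 -.1866 .34 -.39
```

```text
time: 20.62
position: [0.4218, -0.1868, 0.0793]
tool_rot: [-2.603, -1.753, 0.005]
ft_force: [0.4, -0.7, 0.6]
grip_width: 0.424
grip_force: 0.0
time: 21.03
position: [0.4243, -0.1874, 0.0821]
tool_rot: [2.606, 1.753, 0.003]
ft_force: [-2.1, 0.2, 6.2]
grip_width: 0.188
grip_force: 24.9
t 21.03 pos [ 0.4243 -0.1874  0.0821] yaw -0.387 w 16.4mm F [-2.1  0.2  6.2] grip 24.9 j7 -0.00
turn 0.003 shift [ 2.000e-01 -1.600e+00 -2.579e+02]
```

```bash
python3 -m crank '[[[0,0,-29,0,1],[0,0,-29,0,1],[0,0,-29,0,1],[0,0,-29,-0.12,1],[0,0,-29,-0.12,1],[0,0,-29,-0.12,1],[0,0,-29,-0.12,1],[0,0,-29,-0.12,1],[0,0,-29,-0.12,1],[0,0,0,-0.12,1]]]'; python3 -m crank '[[[0,0,0,-0.12,1],[0,0,0,-0.12,1],[0,0,0,-0.12,1],[0,0,0,-0.12,1],[0,0,0,-0.12,1],[0,0,0,-0.12,1],[0,0,0,-0.12,1],[0,0,0,-0.08,1],[0,0,0,0,1]]]'; python3 to.py .47 0.0 .34 1.37;python3 to.py .5314 .2264 .34 1.37
```

```text
time: 21.87
position: [0.4256, -0.1882, 0.3481]
tool_rot: [1.653, 2.66, 0.007]
ft_force: [0.9, -1.0, 0.2]
grip_width: 0.187
grip_force: 25.0
time: 22.62
position: [0.4235, -0.1874, 0.3421]
tool_rot: [0.307, 3.125, 0.001]
ft_force: [-0.8, -0.6, 0.2]
grip_width: 0.187
grip_force: 25.0
t 22.62 pos [ 0.4235 -0.1874  0.3421] yaw 1.375 w 16.3mm F [-0.8 -0.6  0.2] grip 25.0 j7 1.65
turn 0.005 shift [ -8.2 192.9   2.2]
t 22.62 pos [ 0.4235 -0.1874  0.3421] yaw 1.375 w 16.3mm F [-0.8 -0.6  0.2] grip 25.0 j7 1.65
turn 0.005 shift [-23.2 427.    2.3]
```

```bash
python3 -m crank '[[[-2,36,0,0,1],[-2,36,0,0,1],[-2,36,0,0,1],[-2,36,0,0,1],[-2,36,0,0,1],[-2,36,0,0,1],[-2,36,0,0,1],[-2,36,0,0,1],[-2,36,0,0,1],[-2,36,0,0,1]]]';python3 -m crank '[[[-2,34,0,0,1],[-1,33,0,0,1],[0,0,0,0,1],[0,0,0,0,1],[0,0,0,0,1]]]'; python3 to.py .5314 .2264 .1461 1.37; python3 -c "
from h import *
s,im=save('wrist','w7');p=s['position'];print(proj(im,p+[0,0,-.0741]))
cv2.imwrite('pics/w7c.png',im['pixels'][100:300,100:400,::-1])"
```

```text
time: 23.45
position: [0.514, 0.1636, 0.342]
tool_rot: [0.314, 3.125, 0.001]
ft_force: [0.5, -0.6, -0.5]
grip_width: 0.181
grip_force: 25.0
time: 23.87
position: [0.5301, 0.2262, 0.3416]
tool_rot: [0.313, 3.126, -0.001]
ft_force: [0.3, -0.3, -0.1]
grip_width: 0.19
grip_force: 25.0
t 23.87 pos [0.5301 0.2262 0.3416] yaw 1.371 w 16.5mm F [ 0.3 -0.3 -0.1] grip 25.0 j7 0.94
turn 0.001 shift [ -1.2   0.7 195.5]
(250.68631264461476, 202.3775670407565)
```

View pics/w7c.png

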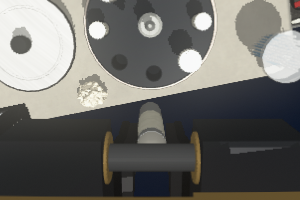

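The tip hangs at about (251,204), as predicted, and pocket 0 is clear at (253,173). Lowering.

```bash
python3 -m crank '[[[-1,1,33,0,1],[0,0,33,0,1],[0,0,33,0,1],[0,0,33,0,1],[0,0,12,0,1],[0,0,10,0,1],[0,0,10,0,1],[0,0,10,0,1],[0,0,10,0,1],[0,0,4,0,1]]]'; python3 to.py .5314 .2264 .1461 1.37; python3 -m crank '[[[0,0,3,0,1],[0,0,2,0,1],[0,0,1,0,1],[0,0,0,0,1]]]'; python3 to.py .5314 .2264 .1461 1.37
```

```text
time: 24.75
position: [0.5309, 0.228, 0.153]
tool_rot: [-0.31, -3.126, -0.001]
ft_force: [-0.6, 0.8, 0.7]
grip_width: 0.186
grip_force: 25.0
t 24.75 pos [0.5309 0.228  0.153 ] yaw 1.373 w 16.2mm F [-0.6  0.8  0.7] grip 25.0 j7 0.95
turn 0.003 shift [-0.8 -1.5  6.9]
time: 25.08
position: [0.5312, 0.2279, 0.1477]
tool_rot: [0.31, 3.126, 0.001]
ft_force: [-1.0, 1.0, -0.4]
grip_width: 0.187
grip_force: 25.0
t 25.08 pos [0.5312 0.2279 0.1477] yaw 1.373 w 16.3mm F [-1.   1.  -0.4] grip 25.0 j7 0.95
turn 0.003 shift [-0.5 -1.5  1.6]
```

```bash
python3 -m crank '[[[0,-1,1,0,1],[0,0,0,0,0.45],[0,0,0,0,0.45],[0,0,0,0,0.45],[0,0,-10,0,0.45],[0,0,-15,0,0.45],[0,0,-35,0,0.45],[0,0,-38,0,0.45],[0,0,-38,0,0.45],[0,0,-38,0,0.45]]]';python3 -m crank '[[[10,-20,-20,0,0],[10,-20,0,0,0],[0,0,0,0,0]]]'; python3 to.py .458 .036 .34 1.57; python3 -c "
from h import *
s,im=save('wrist','w8')
save('top','top1')
a=cv2.imread('pics/top1.png')[140:230,145:280];a=cv2.resize(a,(600,400),interpolation=cv2.INTER_CUBIC)
b=cv2.resize(im['pixels'][:240,:,::-1],(600,281)); cv2.imwrite('pics/t1.png',cv2.vconcat([a,b])[:600])"
```

```text
time: 25.92
position: [0.5308, 0.2262, 0.3234]
tool_rot: [0.311, 3.125, 0.001]
ft_force: [0.2, -0.0, 0.7]
grip_width: 0.275
grip_force: 0.0
time: 26.17
position: [0.5035, 0.1878, 0.3445]
tool_rot: [0.316, 3.121, 0.002]
ft_force: [0.7, -0.7, -0.3]
grip_width: 0.42
grip_force: 0.0
t 26.17 pos [0.5035 0.1878 0.3445] yaw 1.369 w 36.6mm F [ 0.7 -0.7 -0.3] grip 0.0 j7 0.97
turn -0.201 shift [  45.4 -151.8    4.2]
```

View pics/t1.png

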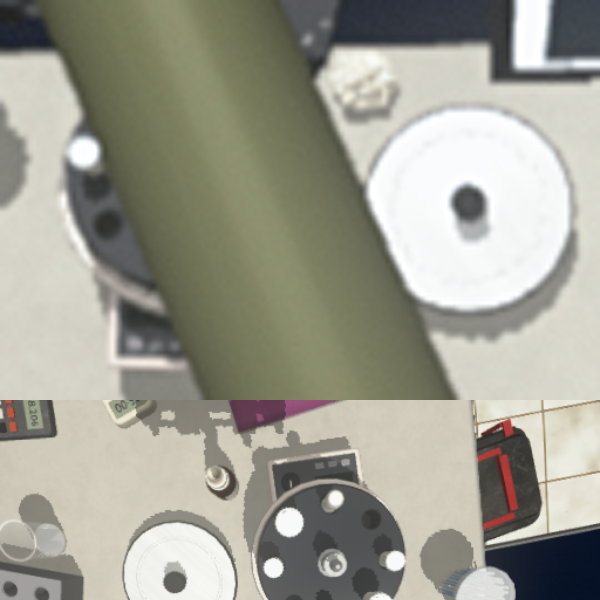

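```bash
python3 -c "
from h import *
print(onz(load('w8'),149.3,155.4,.056))"
python3 -m crank '[[[9,-25,0,-0.1,-0.3],[9,-25,0,-0.1,-0.3],[9,-25,0,0,-0.3],[9,-25,0,0,-0.3],[9,-25,0,0,-0.3],[0,-25,0,0,-0.3],[0,0,0,0,-0.3],[0,0,0,0,-0.3]]]'; python3 to.py .458 .036 .34 1.57; python3 -c "
from h import *
s,im=save('wrist','w9'); print(proj(im,(.458,.0355,.056)))
cv2.imwrite('pics/w9c.png',cv2.resize(im['pixels'][60:300,150:470,::-1],(800,600),interpolation=cv2.INTER_CUBIC))"
```

```text
[0.46023609 0.03903007 0.056     ]
time: 26.93
position: [0.4517, 0.044, 0.3404]
tool_rot: [-0.0, -3.142, -0.001]
ft_force: [0.5, 1.0, 0.4]
grip_width: 0.648
grip_force: 0.0
t 26.93 pos [0.4517 0.044  0.3404] yaw 1.571 w 56.4mm F [0.5 1.  0.4] grip 0.0 j7 1.38
turn 0.001 shift [-6.3 -8.   0.4]
(245.37525103174335, 168.75361610200866)
```

View pics/w9c.png

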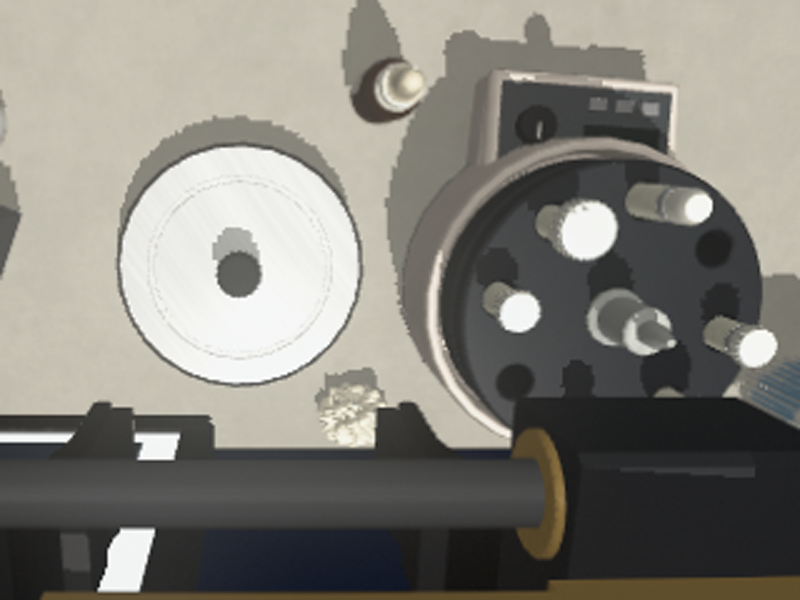

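```bash
python3 - <<'E'
from h import *
s,im=save('top','top2'); g=im['pixels'].min(2)
for n,k,z in(('b_tall',0,.17),('s_wide',7,.16),('s_short',6,.15),('s_tall',4,.17),('b_wide',3,.16),('b_short',2,.15)):
    a=-.1743-k*np.pi/4; p=(.4704+.062*np.cos(a),.2372+.062*np.sin(a),z); u,v=proj(im,p)
    x0,y0=int(u)-6,int(v)-6; w=g[y0:y0+13,x0:x0+13]; m=w>190
    if m.any():
        yy,xx=np.nonzero(m); print(n,m.sum(),(onz(im,x0+xx.mean(),y0+yy.mean(),z)-p).round(4)[:2])
    else: print(n,'none',w.max())
E
python3 -m crank '[[[-6,-8,33,0,-0.3],[0,0,33,0,-0.3],[0,0,33,0,-0.3],[0,0,33,0,-0.3],[0,0,33,0,-0.3],[0,0,33,0,-0.3],[0,0,33,0,-0.3],[0,0,33,0,-0.3],[0,0,25,0,-0.3],[0,0,8,0,-0.3]]]' 60; python3 -m crank '[[[0,0,0,0,-0.3],[0,0,0,0,-0.3]]]'; python3 to.py .458 .0355 .034 1.57
```

```text
b_tall 34 [0.0039 0.0001]
s_wide 114 [0.0052 0.0036]
s_short 72 [0.0034 0.0087]
s_tall 18 [-0.0009 -0.0013]
b_wide 68 [ 0.0011 -0.0011]
b_short 34 [ 0.0015 -0.0005]
time: 27.87
position: [0.4542, 0.0376, 0.0393]
tool_rot: [0.007, -3.134, 0.003]
ft_force: [-1.2, -0.4, -0.3]
grip_width: 0.649
grip_force: 0.0
time: 28.03
position: [0.4581, 0.0374, 0.044]
tool_rot: [-0.006, 3.141, -0.0]
ft_force: [1.1, 0.5, 0.4]
grip_width: 0.652
grip_force: 0.0
t 28.03 pos [0.4581 0.0374 0.044 ] yaw 1.574 w 56.7mm F [1.1 0.5 0.4] grip 0.0 j7 1.47
turn 0.004 shift [ 0.1 -1.9 10. ]
```

```bash
python3 -m crank '[[[0,-2,6,0,-0.3],[0,0,4,0,-0.3],[0,0,0,0,-0.3],[0,0,0,0,1],[0,0,0,0,1],[0,0,0,0,1],[0,0,0,0,1],[0,0,0,0,1],[0,0,0,0,1],[0,0,0,0,1]]]' 60; python3 to.py .458 .0355 .034 1.57
```

```text
time: 28.87
position: [0.4576, 0.0346, 0.0337]
tool_rot: [-0.003, 3.141, 0.0]
ft_force: [-0.7, -0.6, 1.0]
grip_width: 0.298
grip_force: 60.0
t 28.87 pos [0.4576 0.0346 0.0337] yaw 1.573 w 25.9mm F [-0.7 -0.6  1. ] grip 60.0 j7 1.48
turn 0.003 shift [-0.4  0.9 -0.3]
```

```bash
python3 -m crank '[[[0,0,-8,0,1],[0,0,-15,0,1],[0,0,-30,0,1],[0,0,-35,0,1],[0,0,-35,0,1],[0,0,-35,0,1],[0,0,-35,0,1],[0,0,-30,0,1],[0,0,-10,0,1],[0,0,0,0,1]]]'; python3 -m crank '[[[-1,15,0,0,1],[-2,24,0,0,1],[-2,25,0,0,1],[-2,25,0,0,1],[-2,25,0,0,1],[-1,25,0,0,1],[-1,25,0,0,1],[-1,23,0,0,1],[0,15,0,0,1],[0,0,0,0,1]]]';python3 to.py .4704 .2372 .24 1.57; python3 -c "
from h import *
s,im=save('wrist','w10'); print(s['position'])
save('scene','scene10')
a=im['pixels'][40:300,:,::-1]; b=cv2.imread('pics/scene10.png')[120:320,60:340]
cv2.imwrite('pics/v10.png',cv2.vconcat([cv2.resize(a,(560,284)),cv2.resize(b,(442,316)).copy() if 0 else cv2.copyMakeBorder(cv2.resize(b,(442,316)),0,0,0,118,0)]))"
```

```text
time: 29.7
position: [0.459, 0.0348, 0.2695]
tool_rot: [-0.003, 3.136, 0.002]
ft_force: [0.9, -0.0, -0.8]
grip_width: 0.296
grip_force: 60.0
time: 30.53
position: [0.4671, 0.2401, 0.264]
tool_rot: [0.012, -3.138, 0.001]
ft_force: [0.6, -0.0, -0.2]
grip_width: 0.296
grip_force: 60.0
t 30.53 pos [0.4671 0.2401 0.264 ] yaw 1.578 w 25.7mm F [ 0.6 -0.  -0.2] grip 60.0 j7 1.06
turn 0.008 shift [-3.3 -2.9 24. ]
[0.46714786 0.24010332 0.26397025]
```

Run:
```python
from h import *
im=cv2.imread('pics/w10.png'); c=load('w10'); p=np.array([.4671,.2401,.264])
S=2.0
o=cv2.resize(im[0:240,80:420],(680,480),interpolation=cv2.INTER_CUBIC)
for z in(-.0337+.028,-.0337+.022):
  for a in np.linspace(0,2*np.pi,90):
    u,v=proj(c,p+[.08*np.cos(a)+.0004,.08*np.sin(a),z]); cv2.circle(o,(int((u-80)*S),int(v*S)),1,(0,0,255) if z>-.01 else (0,255,0),-1)
cv2.imwrite('pics/v11.png',o)
```

```text
(no output)
```

View pics/v11.png

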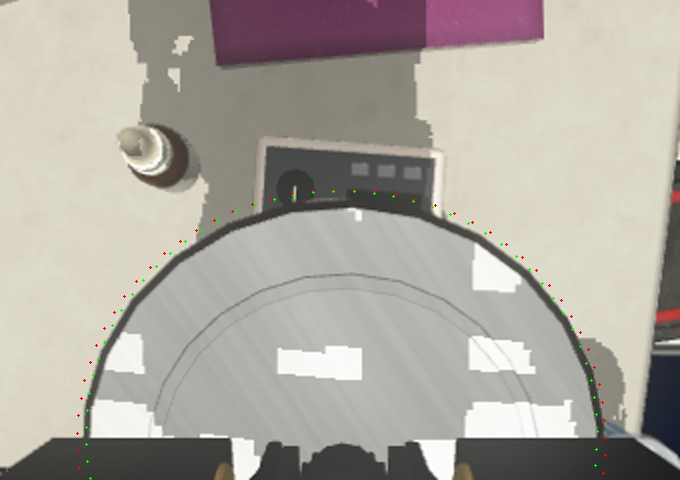

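```bash
cat > fit.py <<'E'
from h import *
from scipy.optimize import least_squares
import sys
fn=sys.argv[1]; p=np.array([float(v) for v in sys.argv[2:5]])
g=cv2.GaussianBlur(cv2.imread(f'pics/{fn}.png',0),(3,3),0).astype(float); c=load(fn)
obs=[]
for a in np.radians(np.arange(95,266,3)):
    best=[]
    for r in np.arange(.070,.086,.0004):
        u,v=proj(c,p+[r*np.cos(a),r*np.sin(a),-.0337+.025]); 
        best.append((cv2.getRectSubPix(g.astype(np.float32),(1,1),(u,v))[0,0],u,v))
    b=min(best)
    if b[0]<75 and b[2]<215: obs.append((b[1],b[2]))
obs=np.array(obs);print(len(obs))
def f(q,tilt=True):
    # observed ray meets lid rim plane -> radius .08
    tx,ty=(q[3],q[4]) if len(q)>3 else (0,0); o=p+[q[0],q[1],-.0337+.025+q[2]]; n=np.array([-tx,-ty,1.])
    out=[]
    for u,v in obs:
        O,d=ray(c,u,v); P=O+d*((o-O)@n)/(d@n); out.append(np.linalg.norm(P-o)-.0795)
    return np.array(out)
for q0 in([0,0,0],[0,0,0,0,0]):
    r=least_squares(f,q0,loss='soft_l1',f_scale=.001);print((r.x*1e3).round(1),'rms mm',np.sqrt((f(r.x)**2).mean())*1e3)
E
python3 fit.py w10 .4671 .2401 .264; python3 to.py .4704 .2372 .24 1.57
```

```text
32
[ 2.9  0.4 -0.6] rms mm 2.1213562036039884
[ 1.900e+00  1.000e-01 -1.200e+01 -1.212e+02  1.886e+02] rms mm 2.0467820387310804
t 30.63 pos [0.4685 0.2359 0.2649] yaw 1.574 w 25.8mm F [ 0.4 -0.3 -1.4] grip 60.0 j7 1.06
turn 0.004 shift [-2.   1.4 24.9]
```

```bash
python3 -m crank '[[[0,0,0,0,1],[0,0,0,0,1],[0,0,0,0,1],[0,0,0,0,1],[0,0,0,0,1]]]' >/dev/null; python3 to.py .4704 .2372 .24 1.57; python3 -c "
from h import *
s,im=save('wrist','w12'); print(s['position'],s['tool_rot'],ctrl.get_state()['position'])"; python3 fit.py w12 $(python3 -c "
from bench import ctrl; print(*ctrl.get_state()['position'])")
```

```text
t 31.05 pos [0.4692 0.2361 0.2668] yaw 1.572 w 25.9mm F [ 0.  -0.3 -1. ] grip 60.0 j7 1.06
turn 0.002 shift [-1.2  1.1 26.8]
[0.4692375  0.23610443 0.26677347] [-1.96377145e-03  3.14121819e+00  3.45555411e-04] [0.46916847 0.23629204 0.26674434]
32
[ 2.8  0.1 -0.8] rms mm 2.4178435632315747
[ 1.300e+00 -1.000e-01 -1.390e+01 -1.345e+02  2.405e+02] rms mm 2.268297955492411
```

```bash
python3 -m crank '[[[0,1,17,0,1],[0,0,17,0,1],[0,0,15,0,1],[0,0,4,0,1],[0,0,4,0,1],[0,0,4,0,1],[0,0,0,0,1]]]'; python3 to.py .469 .2372 .19 1.57;python3 -m crank '[[[0,0,3,0,1],[0,0,3,0,1],[0,0,3,0,1],[0,0,0,0,1]]]'; python3 to.py .469 .2372 .19 1.57
```

```text
time: 31.68
position: [0.4692, 0.2377, 0.2056]
tool_rot: [-0.003, 3.141, 0.0]
ft_force: [-0.1, 0.1, -1.4]
grip_width: 0.294
grip_force: 60.0
t 31.68 pos [0.4692 0.2377 0.2056] yaw 1.573 w 25.6mm F [-0.1  0.1 -1.4] grip 60.0 j7 1.06
turn 0.003 shift [ 0.2 -0.5 15.6]
time: 32.02
position: [0.4688, 0.2375, 0.1961]
tool_rot: [0.004, -3.141, 0.0]
ft_force: [0.3, -0.4, -1.4]
grip_width: 0.298
grip_force: 60.0
t 32.02 pos [0.4688 0.2375 0.1961] yaw 1.573 w 25.9mm F [ 0.3 -0.4 -1.4] grip 60.0 j7 1.06
turn 0.003 shift [-0.2 -0.3  6.1]
```

```bash
python3 -m crank '[[[0,0,2,0,1],[0,0,2,0,1],[0,0,0,0,1]]]'; python3 -m crank '[[[0,0,1,0,1],[0,0,0,0,1],[0,0,0,0,1]]]'; python3 -m crank '[[[0,0,1,0,1],[0,0,0,0,1],[0,0,0,0,1]]]'
```

```text
time: 32.27
position: [0.4689, 0.2376, 0.1922]
tool_rot: [0.004, -3.141, 0.0]
ft_force: [0.1, -0.9, -1.5]
grip_width: 0.299
grip_force: 60.0
time: 32.52
position: [0.4691, 0.2377, 0.1916]
tool_rot: [-0.004, 3.142, 0.0]
ft_force: [-0.5, 1.0, -0.7]
grip_width: 0.297
grip_force: 60.0
time: 32.77
position: [0.469, 0.2377, 0.1905]
tool_rot: [0.004, -3.142, -0.0]
ft_force: [-0.2, -0.4, -1.5]
grip_width: 0.297
grip_force: 60.0
```

```bash
python3 -m crank '[[[0,0,1,0,1],[0,0,0,0,1],[0,0,0,0,1]]]'; python3 -m crank '[[[0,0,1,0,1],[0,0,0,0,1],[0,0,0,0,1]]]'
```

```text
time: 33.02
position: [0.4692, 0.2378, 0.1897]
tool_rot: [-0.004, 3.141, 0.0]
ft_force: [0.8, 0.1, -0.8]
grip_width: 0.298
grip_force: 60.0
time: 33.27
position: [0.4694, 0.2378, 0.1896]
tool_rot: [-0.003, 3.141, 0.001]
ft_force: [-1.5, -0.2, 5.5]
grip_width: 0.298
grip_force: 60.0
```

Contact came at the expected seat height, so I'll release and back off.

```bash
python3 -m crank '[[[0,0,0,0,-0.2],[0,0,0,0,-0.2],[0,0,0,0,-0.2],[0,0,0,0,-0.2],[0,0,0,0,-0.2],[0,0,-10,0,-0.2],[0,0,-25,0,-0.2],[0,0,-30,0,-0.2],[0,0,-30,0,-0.2],[0,0,-30,0,-0.2]]]'; python3 -m crank '[[[5,-30,-5,0,-0.2],[5,-30,0,0,-0.2],[0,-35,0,0,-0.2],[0,-35,0,0,-0.2],[0,-35,0,0,-0.2],[0,-35,0,0,-0.2],[0,-35,0,0,-0.2],[0,0,0,0,-0.2],[0,0,0,0,-0.2]]]'
python3 - <<'E'
from h import *
s,im=save('top','top3'); P=im['pixels'].astype(int); q=(.4704,.2372)
# knob (dark on light disc), expected top at z=.212; rim at z .181
u,v=proj(im,(*q,.212)); x0,y0=int(u)-8,int(v)-8; w=P[y0:y0+17,x0:x0+17].max(2); print(w)
yy,xx=np.nonzero(w<90); print('knob',len(xx),onz(im,x0+xx.mean(),y0+yy.mean(),.205))
g=P.min(2); cu,cv=proj(im,(*q,.184))
for a in range(0,360,45):
    prof=[]
    for r in np.arange(.070,.090,.002):
        a_=np.radians(a);uu,vv=proj(im,(q[0]+r*np.cos(a_),q[1]+r*np.sin(a_),.184)); prof.append(int(cv2.getRectSubPix(g.astype(np.float32),(1,1),(uu,vv))[0,0]))
    print(a,prof)
print(s['position'],s['time'])
E
```

```text
time: 34.1
position: [0.4689, 0.2376, 0.3157]
tool_rot: [-0.003, 3.141, 0.0]
ft_force: [0.5, 0.4, -0.3]
grip_width: 0.602
grip_force: 0.0
time: 34.85
position: [0.4596, 0.0005, 0.3196]
tool_rot: [0.004, 3.14, 0.002]
ft_force: [-0.3, 0.5, 0.2]
grip_width: 0.599
grip_force: 0.0
[[251 251 251 252 252 252 252 252 252 252 252 252 252 252 252 252 252]
 [252 251 251 252 252 252 252 252 253 253 253 252 252 252 252 252 252]
 [251 252 252 251 252 253 253 254 255 255 254 254 253 252 252 252 252]
 [251 251 252 251 252 254 255 254 252 251 253 255 255 253 253 252 252]
 [251 251 252 252 254 255 247 207 168 163 189 246 255 255 254 253 252]
 [251 251 252 254 255 228 155 108  90  86 101 148 202 252 255 253 252]
 [250 251 252 255 252 163  85  79  83  85  82  81 112 207 255 255 252]
 [250 251 252 255 230 121  76  83  86  87  86  82  76 154 254 255 253]
 [250 251 253 254 188  95  76  84  85  89  87  84  74 119 233 255 253]
 [250 250 253 254 195  97  77  83  86  88  87  86  74  93 196 255 254]
 [249 250 252 254 228 122  76  80  83  85  83  82  70  96 185 247 253]
 [249 250 250 254 252 181  92  75  78  82 
[... 187 characters left out ...]
9 252 251 208 169 166 159 167 172 172 175 174 204 250]
 [247 247 248 249 250 250 228 186 177 178 179 178 178 173 173 205 248]
 [246 246 247 248 249 251 246 204 178 179 179 177 174 172 184 225 248]]
knob 46 [0.46978579 0.23785895 0.205     ]
0 [250, 251, 253, 239, 203, 141, 86, 56, 50, 52]
45 [249, 250, 250, 243, 220, 188, 176, 186, 198, 202]
90 [247, 248, 246, 236, 203, 180, 171, 190, 198, 198]
135 [247, 247, 242, 223, 198, 198, 220, 223, 203, 195]
180 [248, 247, 241, 194, 136, 98, 86, 82, 78, 74]
225 [247, 244, 224, 168, 108, 83, 72, 74, 74, 75]
270 [252, 252, 226, 183, 126, 102, 95, 94, 98, 109]
315 [250, 250, 241, 207, 173, 180, 196, 205, 208, 207]
[0.45963083 0.00052027 0.3195703 ] 34.85
```

The lid's knob is within 1 mm of the axis and its rim is concentric with the rotor. Handing in.

```bash
python3 -c "
from bench import job; print(job.close_job())"
```

```text
the job is handed in; nothing more can be done
None
```

The three tubes are loaded in the pockets opposite their twins, and the lid is on the centre pin and released. I handed the job in at about 35 s; it returned no verdict. My last top-camera check put the lid within about 1 mm of the axis, and the beaker and dropper were still standing when last seen.

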